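# Back the roller stand off by one notch

### The arm

A 6-joint arm with a two-finger parallel gripper is mounted at the origin on the work surface. World frame = base frame: x ahead of the robot, y to its left, z up, the work surface at z = 0. Lengths are in m, angles in rad, forces in N, time in s.
With the tool pointing down it reaches from about 0.35 to 0.775 m from the base axis. Payload 7.3 kg.
Tool frame: the origin (TCP) lies at the very end of the fingers, on their centre line; the grasp point (between the pads) lies 19 mm behind it (robot.pinch_z is the distance from the TCP to the grasp point, in m); z points along the fingers, y is the line along which they close (so a half turn about z gives the same grasp; the last joint's range is limited). The gripper opens to 92 mm and grips with 3 to 60 N. Pads are 19 mm wide; open, the fingers measure 130 mm over their backs; the gripper's body (75 mm by 190 mm) begins 47 mm behind the grasp point.
Start: joints at [1.009, 0.342, 1.524, -0, 1.275, -0.146], TCP at [0.212, 0.48, 0.192] pointing down, gripper open.
Joint ranges: [-2.53, 2.53], [-0.77, 2.02], [0.04, 2.7], [-1, 4.14], [0.28, 2.66], [-3.11, 3.11]. Speed limits (rad/s): [2.57, 2.57, 3.14, 3.14, 3.14, 3.14].

### API

Orientations are given as [roll, pitch, yaw] about the fixed x, y, z axes, in that order (R = Rz(yaw) Ry(pitch) Rx(roll)).
In Python, from cell import robot gives the robot as it stands.
- The arm moves only by the tool move_arm, never from a script. Its argument "motion" is a list of rows, each a list of 6 numbers: the shift along the tool's x, y, z in units of 0.1 m (1.0 is 0.1 m), then the turn, a rotation vector about the tool's x, y, z in units of pi rad (1.0 is pi rad). In form: [[dx, dy, dz, rx, ry, rz], ...]. A call has 1 to 12 rows; each row is the pose to reach, as a shift and turn from the pose commanded when the call began, along the tool's axes at that moment, turning the shorter way round; what a row does not reach only later rows make up. A row lasts 1/8 s, in which the tool goes at most 62.5 mm and 10.7 degrees, less where a joint would pass 70% of its speed; a pose out of reach is approached as far as the arm can. A call with a number of a shift or a turn outside -1 to 1 is refused whole. A call with a gripper value outside its range is refused whole. "fingers" is the opening, from -1 (shut) to 1 (fully open), set as the call begins (left out, the last holds). The fingers move at their own pace and stop on an object; "newtons" is the grip in N (left out, the last holds). Time passes only in rows, so rows that repeat a pose let the fingers close. It gives the time, the measured TCP pose, the force, the opening and the grip force at its end, in the units of the state.
- robot.observe(): the state, without advancing time (a new reading comes with each control period).
- robot.read_camera(name): name is "side" or "top" or "wrist"; returns a dict with "image" (384x512x3 uint8, red, green, blue), "range_z" (384x512 float32, m along the optical axis (not along the pixel's ray), 0 where there is no reading), "vfov" (degrees; the focal length in pixels is half the picture's height over the tangent of half this angle, whatever the lens; pixels are square), "cx", "cy" (the principal point, pixels), "extrinsics" (4x4, takes a point from camera to world coordinates); the wrist camera has in their place "hand_eye" (4x4, takes a point from camera to tool coordinates, whose origin is the TCP and whose axes are the flange's). Camera axes: x right, y up, looking along -z (the intrinsics and any distortion apply to the point x, -y, -z); pixel columns grow to the right and rows downward; lengths in m; the calibration is good to about 2 mm. A picture is of the moment at which its call begins: read the wrist's pose just before it.
- robot.hand_in(): hands the job in; it is judged then, once.
The state is a dict: "time": time; "qpos": joint angles; "qvel": joint speeds; "joint_efforts": joint torques, N m; "tool_pos": TCP position; "tool_rot": TCP orientation; "contact_force": force on the tool from outside, world axes, zero at the start; "torque": the same for the moment, N m; "opening": finger opening in m; "grip_force": force on a finger pad.
Only numpy, scipy, OpenCV 4.12 (cv2) and the standard library are available. Lean on these libraries where they do the work, as an engineer would, in place of code of your own. Each camera call takes 0.05 s, during which the arm holds its last target. There are 200 camera calls.

### The job

The roller on the green stand was fed one notch too far. With a fingertip, lift the ratchet pawl out of the wheel by its thumb lever, push the handwheel backward (its top away from you) by one notch and no further, and let the pawl down again so that it sits fully home in that next notch. Only push with the fingers, pick nothing up, and leave the things lying around where they are.

Things in the scene. Friction and masses are not known exactly. Their poses are not given: they have to be found in the camera images.
- stand: Fixed green roller stand. Origin: on the table, straight below the axle, in the middle plane of the toothed wheel. x points to its far side (away from the robot at yaw 0; yaw within 0.35 rad), y along the axle towards the rubber roller, z up. Base plate 200 x 235 mm, 12 mm thick. Highest point of the whole stand about 235 mm (cross bar of the thumb lever in mid-swing).
- wheel (a joint): Turn of the steel ratchet wheel with its handwheel and roller (rad). 0 = the pawl stands against the tooth where the job starts; + = backward (top of the wheel moves to stand +x); one notch = 0.628. Starts at -0.06 to 0. Stays where it is left (friction 0.15 N m). Forward it clicks under the pawl; backward it is blocked unless the pawl is lifted.
- hub (a point): Centre of the toothed wheel on the axle, 115 mm above the table, in the stand's plane y = 0. The wheel is 14 mm thick, with 10 saw teeth, tips 62 mm and roots 50 mm from the axle.
- knob (a point): Centre of the black ball (22 mm) on the uppermost arm of the five-armed steel handwheel, 90 mm from the axle, 95 mm to the stand's -y side of the toothed wheel; at the start it leans about 18 degrees towards the robot from straight up, 201 mm above the table. Pushed to stand +x it turns the wheel backward, about 55 mm a notch. The other four arms (72 degrees apart) end in like balls.
- pawl (a joint): Swing of the steel pawl about its pivot (rad): 0 = nose fully down in a notch, about 0.26 on a tooth's tip, + = nose lifted, 1.22 = thrown right over against its stop. It is top-heavy and has no spring: it tumbles over at 0.6 to 0.7, so pushed past that it stays lifted by itself, and pushed back past it falls down onto the teeth.
- pawl_bar (a point): Middle of the cross bar (13 mm thick, 26 mm long along stand y) at the top of the pawl's thumb lever, 40 mm from the pivot, 35 mm to the -y side of the toothed wheel. At the start the lever leans 30 degrees towards the robot, bar about 222 mm above the table. Pushing the bar about 45 mm to stand +x lifts the pawl; pushing it back to -x lets it down. A push of about 1 N is enough.
- pawl_pivot (a point): Pivot of the pawl, 50 mm to stand +x of the axle, 187 mm above the table, axis along stand y.
- pawl_nose (a point): Rounded nose of the pawl (8 mm thick, 12 mm wide), in the notch at the top of the wheel when down. Let down with the wheel between two notches, it rides on the sloping back of the next tooth; the wheel can then be pushed on backward until the nose drops home against the next steep tooth face, which stops the wheel.
- spool_mid (a point): Bystander, loose: empty ribbon spool, dark steel, 56 mm across, 20 mm high, lying flat on the base plate beside the roller. The point is its centre.
- oil_mid (a point): Bystander, loose: amber oil bottle with white cap, 34 mm across, 85 mm high. The point is its centre.
- tin_mid (a point): Bystander, loose: small aluminium screw tin, 56 mm across, 35 mm high. The point is its centre.
- collar_mid (a point): Bystander, loose: steel shaft collar, 32 mm across, 14 mm high, lying on the stand's base plate beside the roller. The point is its centre.
- driver_grip (a point): Bystander, loose: screwdriver with wooden handle, 170 mm, lying flat. The point is on its handle.
- spanner_grip (a point): Bystander, loose: steel spanner, 150 mm, lying flat. The point is on its handle.
- brush_grip (a point): Bystander, loose: cleaning brush with wooden handle, 160 mm, lying flat. The point is on its handle.

How it is judged:
By the outcome, as a careful person would: the job done as asked, in the order asked, and still so for the second after the job is handed in, with the robot touching nothing.
It also fails if it takes over 64 s, if anything falls off the work surface, if the arm or the gripper's body presses on something with over 40 N, if the wrist force passes 120 N, or if a joint passes its speed limit or range.

## Working session

There is one attempt and no reset: what is moved stays moved. The work goes in short steps, Python scripts to look and compute and a tool call to move; the robot and the scene stay as the last step left them, time stands still between calls to the robot, and variables do not carry over. Pictures are saved under pics/ and viewed, at most 10 in all, crops included, and the job is handed in when it is done.

Besides the shell and the picture viewer there is one more tool, called after "Request:" in YAML: its name, and indented under it one key for each argument. move_arm: Moves the arm, as the interface text tells. Shifts and turns lie within -1 to 1; 1 stands for 0.1 m of shift or pi rad of turn. Its arguments: {"type":"object","properties":{"motion":{"type":"array"},"fingers":{"type":"number"},"newtons":{"type":"number"}},"required":["motion"]}

```bash
mkdir -p pics
cat > h.py <<'E'
import numpy as np,cv2
from cell import robot
def cam(n):
    c=robot.read_camera(n); im=c["image"]; f=im.shape[0]/2/np.tan(np.radians(c["vfov"])/2); return c,im,f
def pts(c,f,T=None):
    z=c["range_z"]; v,u=np.mgrid[:z.shape[0],:z.shape[1]]
    P=np.stack([(u-c["cx"])*z/f,-(v-c["cy"])*z/f,-z,np.ones_like(z)],-1)
    T=c["extrinsics"] if T is None else T
    W=(P@T.T)[...,:3]; W[z==0]=np.nan; return W
E
python3 - <<'E'
from h import *
print({k:np.round(v,3) if not isinstance(v,(str,dict)) else v for k,v in robot.observe().items()})
a=[]
for n in("side","top"):
    c,im,f=cam(n);print(n,c["vfov"],c["cx"],c["cy"],{k for k in c});print(c["extrinsics"].round(3))
    cv2.imwrite(f"pics/{n}0.png",cv2.cvtColor(im,cv2.COLOR_RGB2BGR));np.savez(n+"0.npz",W=pts(c,f),im=im)
E
```

```text
{'time': np.float64(0.0), 'qpos': array([ 1.009,  0.343,  1.525, -0.   ,  1.275, -0.146]), 'qvel': array([-0.001,  0.001, -0.   ,  0.002, -0.001, -0.   ]), 'joint_efforts': array([ 2.0000e-03, -4.3125e+01, -2.4422e+01,  7.2000e-02,  5.6000e-02,
       -0.0000e+00]), 'tool_pos': array([0.212, 0.48 , 0.192]), 'tool_rot': array([-3.14 , -0.   ,  2.726]), 'contact_force': array([-0.645, -0.157, -0.09 ]), 'torque': array([ 0.013,  0.011, -0.044]), 'grip_force': np.float64(0.0), 'opening': np.float64(0.092)}
side 57.615592911238586 252.73362158671242 190.51378525799493 {'image', 'cx', 'cy', 'extrinsics', 'range_z', 'vfov'}
[[ 1.     0.023 -0.021  0.569]
 [-0.031  0.632 -0.774 -0.67 ]
 [-0.005  0.774  0.633  0.777]
 [ 0.     0.     0.     1.   ]]
top 45.60957795710007 253.29401041988584 193.27195714440688 {'image', 'cx', 'cy', 'extrinsics', 'range_z', 'vfov'}
[[ 0.01   0.984 -0.176  0.428]
 [-1.     0.012  0.008  0.098]
 [ 0.01   0.176  0.984  1.127]
 [ 0.     0.     0.     1.   ]]
```

View pics/side0.png

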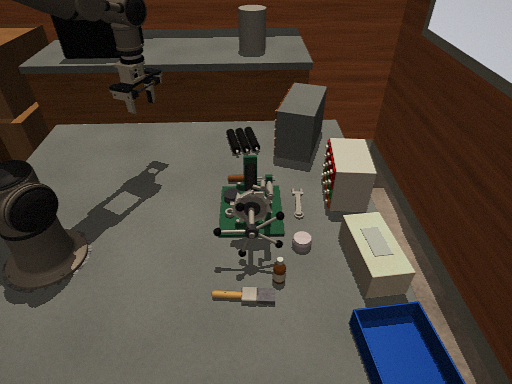

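View pics/top0.png

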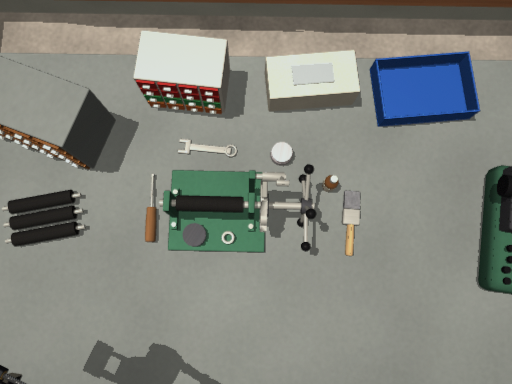

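The side view shows the green stand at about (250,210). In the top view its base plate spans about (168–266, 170–252), with handwheel balls at (309,169), (311,213) and (306,246). The pawl lever is near (275,178). Next I'll measure these points.

Run:
```python
from h import *
d=np.load("top0.npz");W=d["W"];im=d["im"]
hsv=cv2.cvtColor(im,cv2.COLOR_RGB2HSV)
m=(hsv[...,0]>55)&(hsv[...,0]<90)&(hsv[...,1]>100)&(np.abs(W[...,2]-.012)<.008)
m[:, :150]=0;m[:,300:]=0
p=W[m][:,:2];r=cv2.minAreaRect((p*1000).astype(np.float32));print("plate",r,m.sum(),np.nanmedian(W[m][:,2]))
# black balls
for n in("top","side"):
    d=np.load(n+"0.npz");W=d["W"];im=d["im"];v=im.max(-1)
    R=np.zeros(v.shape,bool)
    if n=="top":R[155:260,290:325]=1
    else:R[195:265,205:300]=1
    m=((v<45)&R&(W[...,2]>.03)).astype(np.uint8)
    k,l,s,c=cv2.connectedComponentsWithStats(m)
    for i in range(1,k):
        if s[i,4]>12:print(n,c[i].round(1),s[i,4],np.nanmedian(W[l==i],0).round(3),"maxz",np.nanmax(W[l==i][:,2]).round(3))
d=np.load("top0.npz");W=d["W"];z=W[...,2]
print((z[168:190:2,250:296:2]*1000).round(0))
for (u,v) in[(285,180),(285,183),(258,176),(275,178)]:print(u,v,W[v,u].round(3))
for n,b in(("top",(160,260,150,340)),("side",(150,265,205,305))):
    im=cv2.imread(f"pics/{n}0.png")[b[0]:b[1],b[2]:b[3]];cv2.imwrite(f"pics/{n}0c.png",cv2.resize(im,None,fx=4,fy=4,interpolation=3))
```

```text
plate ((584.2301635742188, 177.90069580078125), (229.94140625, 195.1244354248047), 89.61956024169922) 1249 0.012596545830171557
top [308.4 168.7] 64 [ 0.652 -0.028  0.178] maxz 0.182
top [301.7 177.4] 31 [ 0.656 -0.025  0.072] maxz 0.077
top [310.5 213.4] 77 [ 0.552 -0.027  0.209] maxz 0.214
top [299.5 223. ] 22 [ 0.551 -0.022  0.037] maxz 0.043
top [305.2 245.8] 62 [ 0.491 -0.026  0.122] maxz 0.128
side [248.  207.3] 208 [0.573 0.057 0.13 ] maxz 0.212
side [267.9 216.2] 34 [0.635 0.088 0.057] maxz 0.073
side [279.6 215.4] 52 [ 0.654 -0.034  0.175] maxz 0.18
side [250.6 231.7] 86 [ 0.576 -0.037  0.124] maxz 0.142
side [217.2 231.6] 49 [ 0.493 -0.032  0.121] maxz 0.127
side [278.6 243.8] 41 [ 0.656 -0.033  0.069] maxz 0.075
side [241.7 252.5] 31 [ 0.553 -0.033  0.036] maxz 0.042
[[  2.  -0.   0.  -1.  -3.  -0.  -4.  -1.  -1.  -4.   0.  -1.   1.   2.
   -1.  -2.  -1.   5.   1.   0.   2.  -1.  -0.]
 [205. 204.  -5.   1.   7.  -1.   2.  -1.  -1.   2.  -0.  -3.   0.   0.
    0.  -1.  -5.  -1.   2.   4.   1.   2.   0.]
 [205. 204. 207.   8.  10.  12. 193. 193. 193. 191. 193. 194. 194. 192.
[... 421 characters left out ...]
192.   8.  10.  12. 191. 192. 189. 190. 192. 194. 193. 195.
  230. 227. 228. 227. 226. 227.   2.   1.  -4.]
 [168. 168. 169.   8.  11.  15. 145. 182. 180.  -1.   1.   2.   0. 223.
  229. 228. 230. 230. 232. 229.  -5.  -3.   0.]
 [148. 145. 148.  16.  15.  10. 150. 180. 185.   0.   3.   2.   3. 227.
  225. 228. 226. 230. 229. 226.  -1.  -2.   1.]
 [121. 125. 122.  15.  12.  11. 168.  nan 184.  -1.   3.   2.  -0.  -2.
    0.  -3.  -1.   0.   3.   1.   1.  -1.  nan]
 [ 94.  97.  98.  12.  13.  12. 164. 185. 185.  -1.   4.  -2.   3.  -3.
    2.  -1.  -2.   2.   2.  -1.   1.   1.  -2.]]
285 180 [0.617 0.026 0.226]
285 183 [0.61  0.026 0.226]
258 176 [0.631 0.08  0.194]
275 178 [0.627 0.045 0.195]
```

View pics/top0c.png

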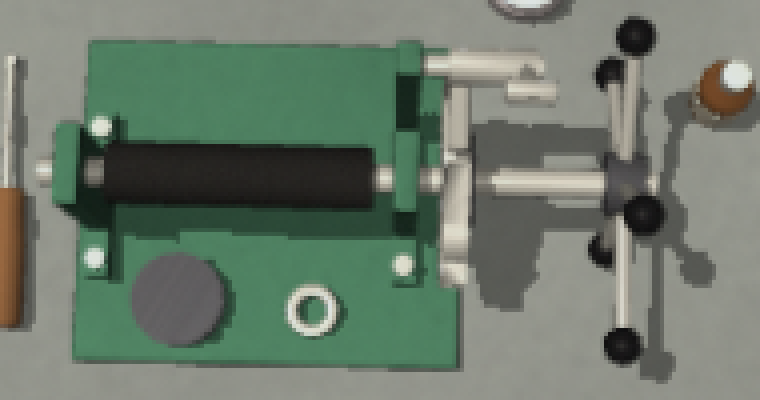

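View pics/side0c.png

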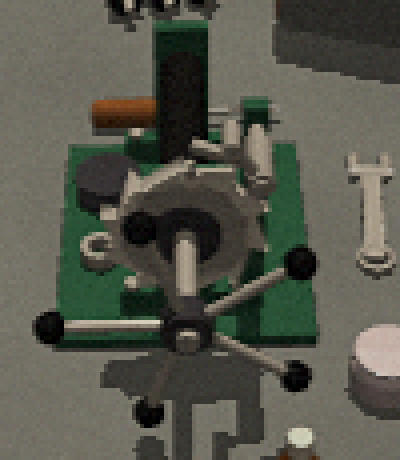

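The measurements agree with the given geometry, with stand yaw ≈ 0:

| Point | World position (m) |
|---|---|
| Axle | x ≈ 0.580, wheel plane y ≈ 0.067 |
| Knob | ≈ (0.552, −0.027, 0.201) |
| Pawl bar | ≈ (0.612, 0.031, 0.222) |

First I'll raise the arm, square the tool and shut the fingers.

Request:
move_arm:
  motion:
    - [0,0,-0.5,0,0,-0.05]
    - [0,0,-1,0,0,-0.1]
    - [0,0,-1,0,0,-0.132]
    - [0,0,-1,0,0,-0.132]
  fingers: -1
  newtons: 10

```text
time: 0.6
tool_pos: [0.212, 0.4801, 0.2923]
tool_rot: [-3.141, -0.0, 3.14]
contact_force: [-0.3, 0.6, -0.3]
opening: 0.056
grip_force: 0.0
```

Request:
move_arm:
  motion:
    - [-0.3,-0.4,0,0,0,0]
    - [-0.6,-0.8,0,0,0,0]
    - [-0.8,-1,0,0,0,0]

```text
time: 0.98
tool_pos: [0.2924, 0.3782, 0.2915]
tool_rot: [-3.14, -0.001, 3.137]
contact_force: [-0.6, 1.1, 0.3]
opening: 0.0263
grip_force: 0.0
```

Request:
move_arm:
  motion:
    - [-0.4,-0.5,0,0,0,0]
    - [-0.8,-1,0,0,0,0]
    - [-0.8,-1,0,0,0,0]

```text
time: 1.35
tool_pos: [0.3735, 0.277, 0.2913]
tool_rot: [-3.14, -0.002, 3.132]
contact_force: [-1.0, 0.6, 0.8]
opening: 0.0013
grip_force: 0.0
```

Request:
move_arm:
  motion:
    - [-0.4,-0.5,0,0,0,0]
    - [-0.8,-1,0,0,0,0]
    - [-0.8,-1,0,0,0,0]

```text
time: 1.72
tool_pos: [0.4529, 0.178, 0.2911]
tool_rot: [-3.141, -0.002, 3.134]
contact_force: [-0.5, 0.5, -0.7]
opening: 0.0003
grip_force: 0.0
```

Request:
move_arm:
  motion:
    - [-0.4,-0.5,0,0,0,0]
    - [-0.8,-1,0,0,0,0]
    - [-0.8,-1,0,0,0,0]

```text
time: 2.1
tool_pos: [0.5325, 0.0788, 0.2909]
tool_rot: [3.142, -0.002, 3.136]
contact_force: [-0.2, 0.9, -0.4]
opening: 0.0005
grip_force: 0.0
```

Request:
move_arm:
  motion:
    - [-0.3,-0.3,0,0,0,0]
    - [-0.48,-0.48,0,0,0,0]
    - [-0.48,-0.48,0.4,0,0,0]
    - [-0.48,-0.48,0.77,0,0,0]
    - [-0.48,-0.48,0.77,0,0,0]

```text
time: 2.72
tool_pos: [0.577, 0.0344, 0.2127]
tool_rot: [3.14, -0.007, -3.141]
contact_force: [-0.1, -0.1, 1.6]
opening: 0.0004
grip_force: 0.0
```

Run:
```python
from h import *
c,im,f=cam("side")
im=cv2.cvtColor(im,cv2.COLOR_RGB2BGR)[120:270,190:320];cv2.imwrite("pics/s1.png",cv2.resize(im,None,fx=4,fy=4,interpolation=3))
```

```text
(no output)
```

View pics/s1.png

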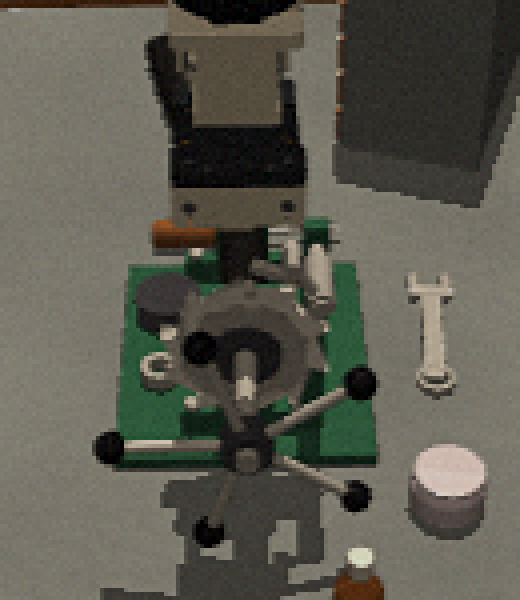

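The fingertips stand at about (243,250), just robot-side of the thumb lever's bar at about (285,255), and nothing has been touched. Next I'll push the bar over.

Request:
move_arm:
  motion:
    - [-0.1,0,0,0,0,0]
    - [-0.15,0,0,0,0,0]
    - [-0.2,0,0,0,0,0]
    - [-0.25,0,0,0,0,0]
    - [-0.3,0,0,0,0,0]
    - [-0.35,0,0,0,0,0]
    - [-0.4,0,0,0,0,0]
    - [-0.45,0,0,0,0,0]
    - [-0.5,0,0,0,0,0]
    - [-0.55,0,0,0,0,0]
    - [-0.55,0,0,0,0,0]

```text
time: 4.15
tool_pos: [0.6348, 0.0318, 0.2153]
tool_rot: [3.141, -0.0, 3.14]
contact_force: [-0.3, 0.6, -0.1]
opening: 0.0005
grip_force: 0.0
```

Request:
move_arm:
  motion:
    - [0.2,0,0,0,0,0]
    - [0.5,0,0,0,0,0]
    - [0.5,0,-0.6,0,0,0]
    - [0.5,0,-0.9,0,0,0]
    - [0.5,0,-0.9,0,0,0]

```text
time: 4.78
tool_pos: [0.5854, 0.0318, 0.3085]
tool_rot: [-3.141, 0.006, 3.141]
contact_force: [1.2, 0.1, -0.2]
opening: 0.0003
grip_force: 0.0
```

```bash
cat >> h.py <<'E'
def bar():
    c,im,f=cam("side");W=pts(c,f);np.savez("s.npz",W=W,im=im)
    for n,m in(("bar",(W[...,2]>.207)&(W[...,2]<.237)&(W[...,0]>.59)&(W[...,0]<.69)&(W[...,1]>.0)&(W[...,1]<.055)),
               ):
        p=W[m];print(n,len(p),np.median(p,0).round(3),p.min(0).round(3),p.max(0).round(3))
    balls(W,im)
def balls(W,im):
    m=((im.max(-1)<60)&(W[...,1]<-.015)&(W[...,1]>-.055)&(W[...,0]>.46)&(W[...,0]<.7)&(W[...,2]>.02)&(W[...,2]<.225)).astype(np.uint8)
    k,l,s,c=cv2.connectedComponentsWithStats(m)
    for i in range(1,k):
        if s[i,4]>15:
            p=np.nanmedian(W[l==i],0)-[0,-.005,.004];a=np.arctan2(p[0]-.58,p[2]-.115)
            print(c[i].round(),s[i,4],p.round(3),"r",np.hypot(p[0]-.58,p[2]-.115).round(3),"deg",np.degrees(a).round(1))
E
python3 -c "
from h import *
bar()
im=cv2.cvtColor(np.load('s.npz')['im'],cv2.COLOR_RGB2BGR)[150:270,200:310];cv2.imwrite('pics/s2.png',cv2.resize(im,None,fx=4,fy=4,interpolation=3))"
```

```text
bar 55 [0.613 0.029 0.225] [0.606 0.017 0.207] [0.625 0.045 0.229]
[239. 207.] 61 [ 0.553 -0.028  0.203] r 0.092 deg -17.3
[280. 215.] 56 [ 0.653 -0.029  0.171] r 0.092 deg 52.3
[251. 230.] 139 [ 0.581 -0.031  0.121] r 0.006 deg 11.9
[217. 232.] 52 [ 0.493 -0.027  0.116] r 0.087 deg -89.5
[279. 244.] 44 [ 0.656 -0.028  0.065] r 0.091 deg 123.4
[242. 253.] 42 [ 0.553 -0.027  0.03 ] r 0.089 deg -162.4
```

View pics/s2.png

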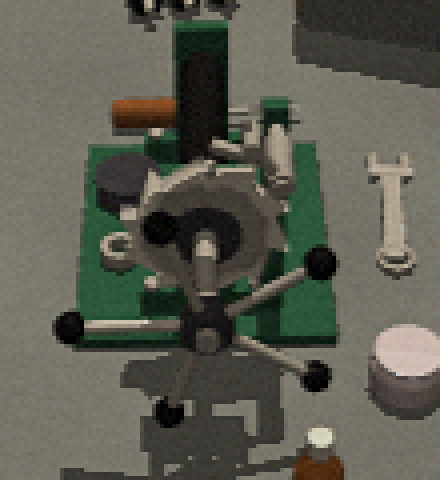

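The view shows the bar still robot-side, at about (265,150) in the crop, so the pawl fell back or wasn't thrown over. I'll redo the push a little lower, in two stages, looking in between.

Request:
move_arm:
  motion:
    - [0.1,0,0.5,0,0,0]
    - [0.1,0,0.99,0,0,0]
    - [0.1,0,0.99,0,0,0]
    - [0,0,0.99,0,0,0]
    - [-0.1,0,0.99,0,0,0]
    - [-0.2,0,0.99,0,0,0]
    - [-0.25,0,0.99,0,0,0]
    - [-0.25,0,0.99,0,0,0]

```text
time: 5.82
tool_pos: [0.6099, 0.0319, 0.2064]
tool_rot: [3.142, 0.0, 3.141]
contact_force: [-0.0, -0.0, -0.8]
opening: 0.0002
grip_force: 0.0
```

```bash
python3 -c "
from h import *
bar()
im=cv2.cvtColor(np.load('s.npz')['im'],cv2.COLOR_RGB2BGR)[150:240,220:310];cv2.imwrite('pics/s3.png',cv2.resize(im,None,fx=6,fy=6,interpolation=3))"
```

```text
bar 54 [0.612 0.029 0.226] [0.606 0.018 0.209] [0.625 0.045 0.229]
[239. 207.] 62 [ 0.553 -0.027  0.202] r 0.091 deg -17.4
[279. 215.] 57 [ 0.652 -0.029  0.171] r 0.091 deg 52.5
[251. 230.] 131 [ 0.582 -0.031  0.122] r 0.007 deg 12.8
[217. 232.] 51 [ 0.493 -0.027  0.116] r 0.087 deg -89.6
[279. 244.] 44 [ 0.656 -0.029  0.065] r 0.091 deg 123.4
[242. 253.] 39 [ 0.553 -0.028  0.031] r 0.088 deg -162.3
```

View pics/s3.png

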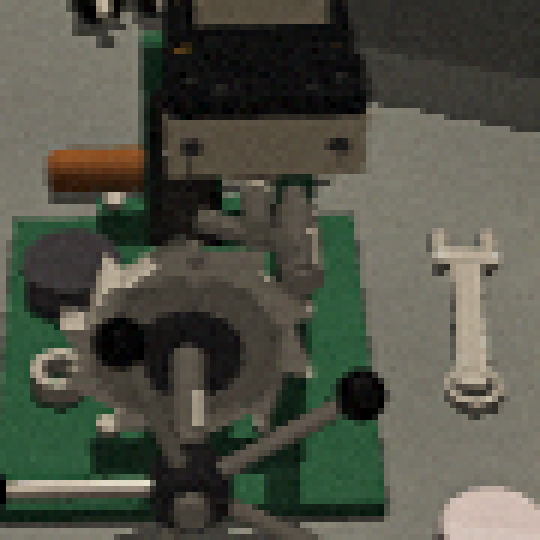

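The gripper body hides the area above the lever. The dark piece at about crop (190,205) could be the fingertip or the roller, so I'll check its 3-D position against the TCP's projection.

Run:
```python
from h import *
c,im,f=cam("side");W=pts(c,f);T=np.linalg.inv(c["extrinsics"])
o=robot.observe();print(o["tool_pos"].round(4),o["opening"])
for p in[o["tool_pos"],[.612,.031,.222],[.63,.031,.187],[.6,.02,.2064],[.62,.02,.2064]]:
    q=T@np.r_[p,1];print(np.round(p,3),"px",c["cx"]+f*q[0]/-q[2],c["cy"]-f*q[1]/-q[2])
for v in range(168,200,2):print(v,[ (u,*(W[v,u]*1000).round().tolist()) for u in range(248,280,4)])
```

```text
[0.6094 0.0319 0.2064] 0.00031718592511566473
[0.609 0.032 0.206] px 260.9139163872024 189.48789586903237
[0.612 0.031 0.222] px 262.01304747749884 184.95318436913416
[0.63  0.031 0.187] px 268.6927844952078 195.24538297340334
[0.6   0.02  0.206] px 257.4871165234323 192.48375578279934
[0.62  0.02  0.206] px 265.270091371084 192.30461613277146
168 [(248, 576.0, -63.0, 343.0), (252, 584.0, -62.0, 343.0), (256, 593.0, -62.0, 342.0), (260, 601.0, -63.0, 343.0), (264, 610.0, -64.0, 344.0), (268, 618.0, -64.0, 343.0), (272, 627.0, -62.0, 341.0), (276, 636.0, -62.0, 341.0)]
170 [(248, 576.0, -60.0, 336.0), (252, 584.0, -60.0, 336.0), (256, 593.0, -60.0, 336.0), (260, 602.0, -61.0, 336.0), (264, 610.0, -61.0, 336.0), (268, 619.0, -61.0, 335.0), (272, 627.0, -63.0, 337.0), (276, 636.0, -63.0, 337.0)]
172 [(248, 576.0, -62.0, 332.0), (252, 584.0, -59.0, 330.0), (256, 593.0, -60.0, 330.0), (260, 602.0, -62.0, 331.0), (264, 611.0, -54.0, 326.0), (268, 620.0, -54.0, 325.0), (272, 628.0, -56.0, 327.0), (276, 637.0, -53.0, 324.0)]
174 [(248, 576.0, -55.0, 322.0), (252, 584.0, -54.0, 321.0), (256, 
[... 2128 characters left out ...]
.0, 194.0), (276, 675.0, 258.0, 10.0)]
194 [(248, 576.0, 62.0, 167.0), (252, 587.0, 60.0, 168.0), (256, 598.0, 66.0, 163.0), (260, 609.0, 61.0, 167.0), (264, 633.0, 252.0, 7.0), (268, 628.0, 27.0, 194.0), (272, 638.0, 25.0, 196.0), (276, 673.0, 242.0, 14.0)]
196 [(248, 576.0, 61.0, 160.0), (252, 587.0, 61.0, 160.0), (256, 598.0, 62.0, 159.0), (260, 609.0, 59.0, 161.0), (264, 620.0, 71.0, 151.0), (268, 628.0, 24.0, 190.0), (272, 638.0, 25.0, 189.0), (276, 672.0, 233.0, 13.0)]
198 [(248, 576.0, 62.0, 153.0), (252, 587.0, 61.0, 154.0), (256, 598.0, 63.0, 151.0), (260, 609.0, 61.0, 153.0), (264, 620.0, 62.0, 151.0), (268, 628.0, 24.0, 183.0), (272, 639.0, 28.0, 180.0), (276, 672.0, 225.0, 11.0)]
```

The depth shows no finger at the reported TCP; the bar is visible straight through that spot. I'll check the start picture's fingertips and the wrist view.

Run:
```python
from h import *
W=np.load("side0.npz")["W"]
R=W[40:125,90:180].reshape(-1,3);R=R[(R[:,1]>.3)&(R[:,1]<.7)&(R[:,0]>.05)&(R[:,0]<.4)&(R[:,2]>.1)]
i=np.argsort(R[:,2])[:25];print("start low pts",R[i][::4].round(3))
c,im,f=cam("side");W=pts(c,f);R=W.reshape(-1,3);R=R[(R[:,2]>.238)&(np.abs(R[:,0]-.61)<.12)&(np.abs(R[:,1]-.03)<.15)]
print("side now min z",R[np.argsort(R[:,2])[:40:5]].round(3))
c,im,f=cam("top");W=pts(c,f);R=W.reshape(-1,3);R=R[(R[:,2]>.238)&(np.abs(R[:,0]-.61)<.12)&(np.abs(R[:,1]-.03)<.15)]
print("top now min z",R[np.argsort(R[:,2])[:40:5]].round(3), R.min(0),R.max(0))
o=robot.observe();print(o["qpos"].round(3))
c,im,f=cam("wrist");cv2.imwrite("pics/w1.png",cv2.cvtColor(im,cv2.COLOR_RGB2BGR));print(c["hand_eye"].round(3))
```

```text
start low pts [[0.182 0.441 0.226]
 [0.242 0.521 0.228]
 [0.187 0.435 0.229]
 [0.203 0.43  0.231]
 [0.178 0.434 0.233]
 [0.243 0.525 0.234]
 [0.225 0.523 0.235]]
side now min z [[ 0.606  0.02   0.249]
 [ 0.598  0.017  0.252]
 [ 0.593 -0.054  0.306]
 [ 0.58  -0.055  0.308]
 [ 0.627 -0.054  0.308]
 [ 0.6   -0.053  0.308]
 [ 0.598 -0.053  0.309]
 [ 0.593 -0.054  0.309]]
top now min z [[ 0.572 -0.053  0.309]
 [ 0.573  0.026  0.312]
 [ 0.573  0.015  0.313]
 [ 0.573  0.008  0.314]
 [ 0.573  0.109  0.315]
 [ 0.606  0.061  0.317]
 [ 0.572  0.113  0.318]
 [ 0.573  0.055  0.319]] [ 0.49000838 -0.05292947  0.30858997] [0.65434554 0.1251603  0.62191231]
[-0.073  0.492  1.249  0.     1.401 -1.643]
[[-0.001  0.954  0.3    0.082]
 [ 1.     0.001 -0.     0.   ]
 [-0.001  0.3   -0.954 -0.193]
 [ 0.     0.     0.     1.   ]]
```

View pics/w1.png

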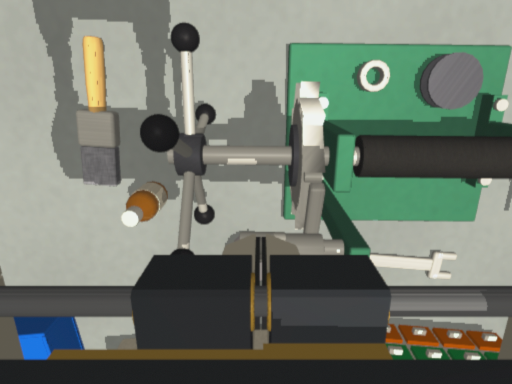

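The fingertips are really about 35–40 mm higher than the reported TCP: side depth puts them at z ≈ 0.247, while 0.206 is reported. The start picture shows the same offset, and x and y agree. That is why the first push passed over the bar. I'll back off, go lower and measure the tip.

Request:
move_arm:
  motion:
    - [0.35,0,0,0,0,0]
    - [0.35,0,0.15,0,0,0]
    - [0.35,0,0.3,0,0,0]
    - [0.35,0,0.3,0,0,0]

```text
time: 6.58
tool_pos: [0.5741, 0.0319, 0.1745]
tool_rot: [3.141, -0.003, 3.14]
contact_force: [-0.3, 0.7, 0.0]
opening: 0.0006
grip_force: 0.0
```

```bash
cat >> h.py <<'E'
def tip():
    o=robot.observe();p=o["tool_pos"];print("tcp",p.round(4))
    c,im,f=cam("side");W=pts(c,f);R=W.reshape(-1,3)
    R=R[(np.abs(R[:,0]-p[0])<.013)&(np.abs(R[:,1]-p[1])<.03)&(R[:,2]>p[2]-.01)&(R[:,2]<p[2]+.08)]
    R=R[np.argsort(R[:,2])];print("tip",len(R),R[:24:2].round(3).tolist())
    bar()
E
python3 -c "
from h import *
tip()"
```

```text
tcp [0.5741 0.0319 0.1745]
tip 14 [[0.587, 0.06, 0.165], [0.565, 0.061, 0.165], [0.571, 0.062, 0.167], [0.568, 0.061, 0.168], [0.587, 0.062, 0.171], [0.584, 0.061, 0.171], [0.584, 0.061, 0.174]]
bar 7 [0.62  0.031 0.212] [0.617 0.027 0.209] [0.622 0.034 0.216]
[239. 207.] 62 [ 0.553 -0.028  0.202] r 0.091 deg -17.5
[280. 215.] 56 [ 0.653 -0.029  0.171] r 0.092 deg 52.6
[251. 230.] 133 [ 0.581 -0.031  0.122] r 0.007 deg 10.4
[217. 232.] 53 [ 0.493 -0.027  0.116] r 0.087 deg -89.5
[279. 244.] 45 [ 0.656 -0.029  0.065] r 0.091 deg 123.2
[241. 253.] 44 [ 0.553 -0.027  0.031] r 0.088 deg -162.3
```

Request:
move_arm:
  motion:
    - [-0.1,0,0.03,0,0,0]
    - [-0.15,0,0.03,0,0,0]
    - [-0.2,0,0.03,0,0,0]
    - [-0.25,0,0.03,0,0,0]
    - [-0.3,0,0.03,0,0,0]
    - [-0.3,0,0.03,0,0,0]

```text
time: 7.42
tool_pos: [0.6051, 0.0319, 0.1734]
tool_rot: [3.141, 0.001, 3.141]
contact_force: [0.0, 0.0, 0.1]
opening: 0.0003
grip_force: 0.1
```

```bash
python3 -c "
from h import *
tip()
c,im,f=cam('top');W=pts(c,f)
m=(W[...,2]>.207)&(W[...,2]<.237)&(W[...,0]>.59)&(W[...,0]<.69)&(W[...,1]>.0)&(W[...,1]<.055)
p=W[m];print(len(p),p.mean(0) if len(p) else 0)
"
```

```text
tcp [0.6051 0.0319 0.1734]
tip 6 [[0.603, 0.061, 0.164], [0.595, 0.06, 0.165], [0.614, 0.061, 0.167]]
  return _methods._mean(a, axis=axis, dtype=dtype,
  ret = um.true_divide(
Traceback (most recent call last):
  File "h.py", line 28, in tip
    bar()
    ~~~^^
  File "h.py", line 14, in bar
    p=W[m];print(n,len(p),np.median(p,0).round(3),p.min(0).round(3),p.max(0).round(3))
                                                  ~~~~~^^^
ValueError: zero-size array to reduction operation minimum which has no identity
```

Request:
move_arm:
  motion:
    - [-0.05,0,0,0,0,0]
    - [-0.1,0,0,0,0,0]
    - [-0.15,0,0,0,0,0]
    - [-0.2,0,0,0,0,0]
    - [-0.25,0,0,0,0,0]
    - [-0.3,0,0,0,0,0]
    - [-0.3,0,0,0,0,0]

```text
time: 8.4
tool_pos: [0.6348, 0.0318, 0.1733]
tool_rot: [3.141, -0.0, 3.141]
contact_force: [0.2, 0.1, 0.6]
opening: 0.0005
grip_force: 0.0
```

Request:
move_arm:
  motion:
    - [0.2,0,0,0,0,0]
    - [0.5,0,0,0,0,0]
    - [0.5,0,-0.5,0,0,0]
    - [0.5,0,-1,0,0,0]
    - [0.5,0,-1,0,0,0]

```text
time: 9.02
tool_pos: [0.5863, 0.0318, 0.2782]
tool_rot: [-3.141, 0.009, 3.141]
contact_force: [-0.8, -0.1, -0.9]
opening: 0.0005
grip_force: 0.0
```

```bash
python3 -c "
from h import *
tip()
"
```

```text
tcp [0.5863 0.0318 0.2782]
tip 45 [[0.596, 0.029, 0.312], [0.592, 0.027, 0.314], [0.589, 0.027, 0.314], [0.587, 0.026, 0.315], [0.577, 0.025, 0.316], [0.591, 0.021, 0.321], [0.58, 0.02, 0.322], [0.589, 0.018, 0.322], [0.584, 0.017, 0.324], [0.587, 0.016, 0.324], [0.587, 0.016, 0.327], [0.596, 0.015, 0.327]]
bar 52 [0.656 0.029 0.221] [0.646 0.017 0.208] [0.664 0.043 0.226]
[239. 207.] 60 [ 0.552 -0.028  0.201] r 0.091 deg -17.8
[279. 215.] 60 [ 0.652 -0.029  0.172] r 0.092 deg 51.6
[251. 231.] 134 [ 0.582 -0.031  0.121] r 0.007 deg 13.9
[217. 232.] 50 [ 0.493 -0.027  0.115] r 0.087 deg -90.3
[279. 243.] 44 [ 0.656 -0.03   0.067] r 0.09 deg 121.9
[242. 253.] 44 [ 0.556 -0.027  0.03 ] r 0.088 deg -164.1
```

The pawl is thrown over: the bar is now at x = 0.656. Now to the knob, with the tip at a true height of about 0.19, which the arm reports as about 0.156.

Request:
move_arm:
  motion:
    - [0.4,-0.3,0,0,0,0]
    - [0.66,-0.59,0,0,0,0]
    - [0.66,-0.59,0.3,0,0,0]
    - [0.66,-0.59,0.7,0,0,0]
    - [0.66,-0.59,1,0,0,0]
    - [0.66,-0.59,1,0,0,0]

```text
time: 9.88
tool_pos: [0.516, -0.0266, 0.1702]
tool_rot: [3.14, -0.008, 3.14]
contact_force: [0.3, -0.9, -0.5]
opening: 0.0006
grip_force: 0.0
```

Request:
move_arm:
  motion:
    - [0,0,0.22,0,0,0]
    - [-0.05,0,0.22,0,0,0]
    - [-0.1,0,0.22,0,0,0]
    - [-0.15,0,0.22,0,0,0]
    - [-0.2,0,0.22,0,0,0]
    - [-0.25,0,0.22,0,0,0]
    - [-0.3,0,0.22,0,0,0]
    - [-0.34,0,0.22,0,0,0]
    - [-0.37,0,0.22,0,0,0]
    - [-0.4,0,0.22,0,0,0]
    - [-0.4,0,0.22,0,0,0]

```text
time: 11.25
tool_pos: [0.5589, -0.0271, 0.1513]
tool_rot: [3.142, 0.001, 3.14]
contact_force: [-0.5, -0.7, 0.3]
opening: 0.0003
grip_force: 0.2
```

```bash
python3 -c "
from h import *
bar()
"
```

```text
bar 54 [0.656 0.028 0.221] [0.643 0.018 0.207] [0.664 0.045 0.225]
[284. 222.] 56 [ 0.666 -0.029  0.146] r 0.091 deg 70.1
[218. 224.] 54 [ 0.497 -0.026  0.144] r 0.088 deg -70.8
[251. 231.] 131 [ 0.581 -0.031  0.121] r 0.007 deg 8.3
[271. 249.] 46 [ 0.635 -0.029  0.046] r 0.089 deg 141.3
[233. 250.] 42 [ 0.53  -0.027  0.043] r 0.088 deg -145.3
```

Request:
move_arm:
  motion:
    - [-0.04,0,0,0,0,0]
    - [-0.08,0,0,0,0,0]
    - [-0.1,0,0,0,0,0]
    - [-0.1,0,0,0,0,0]

```text
time: 11.8
tool_pos: [0.5688, -0.0271, 0.1513]
tool_rot: [3.142, 0.0, 3.14]
contact_force: [0.4, 0.2, 0.7]
opening: 0.0007
grip_force: 0.2
```

Request:
move_arm:
  motion:
    - [0.15,0,0,0,0,0]
    - [0.3,0,-0.4,0,0,0]
    - [0.3,0,-1,0,0,0]
    - [0.3,0,-1,0,0,0]

```text
time: 12.3
tool_pos: [0.5411, -0.0275, 0.2565]
tool_rot: [-3.14, 0.011, 3.141]
contact_force: [-0.0, 0.2, -0.6]
opening: 0.0009
grip_force: 0.0
```

```bash
python3 -c "
from h import *
bar()
"
```

```text
bar 52 [0.656 0.028 0.221] [0.646 0.017 0.208] [0.664 0.045 0.226]
[254. 205.] 62 [ 0.589 -0.028  0.206] r 0.092 deg 5.9
[219. 221.] 54 [ 0.501 -0.027  0.152] r 0.088 deg -64.7
[285. 225.] 54 [ 0.669 -0.028  0.136] r 0.091 deg 76.7
[251. 231.] 136 [ 0.583 -0.031  0.121] r 0.006 deg 23.3
[230. 249.] 44 [ 0.522 -0.027  0.049] r 0.088 deg -138.6
[268. 250.] 42 [ 0.627 -0.029  0.039] r 0.089 deg 147.9
```

The wheel has turned about 24.5° of the 36° notch. Next I'll go over to the far side of the bar and let the pawl down.

Request:
move_arm:
  motion:
    - [-0.4,0.3,0,0,0,0]
    - [-0.8,0.58,0,0,0,0]
    - [-0.9,0.58,0,0,0,0]
    - [-0.9,0.58,0,0,0,0]

```text
time: 12.85
tool_pos: [0.6282, 0.0305, 0.2495]
tool_rot: [-3.142, -0.003, 3.141]
contact_force: [-0.4, -0.9, -0.8]
opening: 0.0005
grip_force: 0.0
```

Request:
move_arm:
  motion:
    - [-0.4,0,0,0,0,0]
    - [-0.6,0,0,0,0,0]
    - [-0.6,0,0.4,0,0,0]
    - [-0.6,0,0.8,0,0,0]
    - [-0.6,0,0.82,0,0,0]
    - [-0.6,0,0.82,0,0,0]

```text
time: 13.6
tool_pos: [0.6888, 0.0301, 0.1713]
tool_rot: [-3.141, 0.002, 3.14]
contact_force: [0.3, -1.0, 0.4]
opening: 0.0005
grip_force: 0.0
```

Request:
move_arm:
  motion:
    - [0.1,0,0,0,0,0]
    - [0.16,0,0,0,0,0]
    - [0.2,0,0,0,0,0]
    - [0.24,0,0,0,0,0]
    - [0.28,0,0,0,0,0]
    - [0.32,0,0,0,0,0]
    - [0.36,0,0,0,0,0]
    - [0.4,0,0,0,0,0]
    - [0.44,0,0,0,0,0]
    - [0.48,0,0,0,0,0]
    - [0.52,0,0,0,0,0]
    - [0.52,0,0,0,0,0]

```text
time: 15.1
tool_pos: [0.6372, 0.0309, 0.1698]
tool_rot: [3.141, 0.002, 3.14]
contact_force: [3.3, 0.3, -0.7]
opening: 0.0003
grip_force: 1.5
```

Request:
move_arm:
  motion:
    - [-0.3,0,0,0,0,0]
    - [-0.3,0,-0.5,0,0,0]
    - [-0.3,0,-0.9,0,0,0]
    - [-0.3,0,-0.9,0,0,0]

```text
time: 15.6
tool_pos: [0.6678, 0.0306, 0.2634]
tool_rot: [-3.141, 0.007, 3.141]
contact_force: [0.4, 0.7, -0.5]
opening: 0.0008
grip_force: 0.0
```

```bash
python3 -c "
from h import *
bar()
im=cv2.cvtColor(np.load('s.npz')['im'],cv2.COLOR_RGB2BGR)[150:270,200:310];cv2.imwrite('pics/s4.png',cv2.resize(im,None,fx=5,fy=5,interpolation=3))
"
```

```text
bar 54 [0.615 0.028 0.227] [0.609 0.018 0.207] [0.625 0.045 0.23 ]
[254. 205.] 62 [ 0.589 -0.028  0.206] r 0.092 deg 5.9
[219. 221.] 55 [ 0.501 -0.026  0.154] r 0.088 deg -64.0
[285. 225.] 54 [ 0.669 -0.029  0.136] r 0.091 deg 76.4
[251. 231.] 127 [ 0.584 -0.031  0.121] r 0.007 deg 29.4
[230. 249.] 43 [ 0.523 -0.027  0.049] r 0.087 deg -139.1
[268. 250.] 41 [ 0.627 -0.029  0.039] r 0.089 deg 147.9
```

View pics/s4.png

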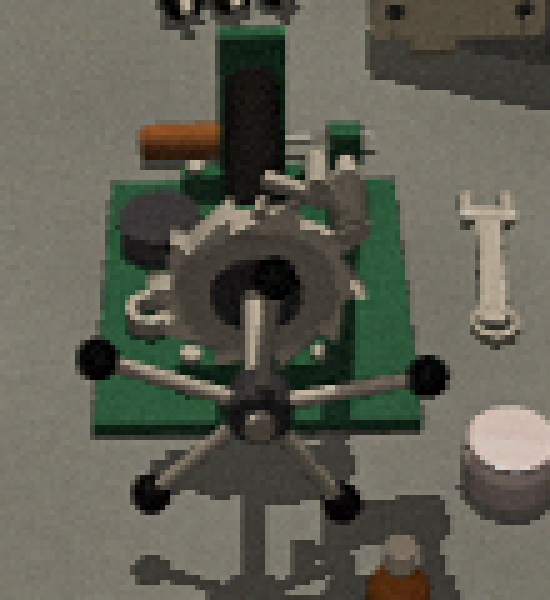

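The pawl is down on the next tooth's back, with the bar at about crop (315,170). The wheel hasn't moved. I'll go back to the knob and push gently to the stop.

Request:
move_arm:
  motion:
    - [0.4,-0.2,0,0,0,0]
    - [0.9,-0.58,0,0,0,0]
    - [1,-0.58,0,0,0,0]

```text
time: 16.02
tool_pos: [0.5628, -0.0287, 0.2579]
tool_rot: [3.141, -0.005, 3.138]
contact_force: [0.2, -0.6, -0.1]
opening: 0.0004
grip_force: 0.0
```

Request:
move_arm:
  motion:
    - [0.3,0,0,0,0,0]
    - [0.3,0,0.4,0,0,0]
    - [0.3,0,0.8,0,0,0]
    - [0.3,0,1,0,0,0]
    - [0.3,0,1,0,0,0]

```text
time: 16.65
tool_pos: [0.5351, -0.0264, 0.1571]
tool_rot: [3.14, -0.005, 3.141]
contact_force: [1.0, 0.7, 0.6]
opening: 0.0006
grip_force: 0.0
```

Request:
move_arm:
  motion:
    - [-0.15,0,0,0,0,0]
    - [-0.28,0,0,0,0,0]
    - [-0.32,0,0,0,0,0]
    - [-0.36,0,0,0,0,0]
    - [-0.4,0,0,0,0,0]
    - [-0.44,0,0,0,0,0]
    - [-0.47,0,0,0,0,0]
    - [-0.47,0,0,0,0,0]

```text
time: 17.65
tool_pos: [0.5835, -0.0271, 0.1591]
tool_rot: [3.141, -0.0, 3.14]
contact_force: [-0.9, -0.2, -1.4]
opening: 0.0003
grip_force: 0.6
```

```bash
python3 -c "
from h import *
bar()
"
```

```text
return _methods._mean(a, axis=axis, dtype=dtype,
  ret = um.true_divide(
Traceback (most recent call last):
  File "h.py", line 14, in bar
    p=W[m];print(n,len(p),np.median(p,0).round(3),p.min(0).round(3),p.max(0).round(3))
                                                  ~~~~~^^^
ValueError: zero-size array to reduction operation minimum which has no identity
```

Now I'll creep 1 mm per call and watch the force for the stop.

Request:
move_arm:
  motion:
    - [-0.01,0,0,0,0,0]
    - [-0.02,0,0,0,0,0]
    - [-0.02,0,0,0,0,0]

```text
time: 18.08
tool_pos: [0.5854, -0.0271, 0.1593]
tool_rot: [3.141, -0.0, 3.141]
contact_force: [-2.8, 0.1, -1.6]
opening: 0.0004
grip_force: 1.1
```

Request:
move_arm:
  motion:
    - [-0.01,0,0,0,0,0]
    - [-0.01,0,0,0,0,0]

```text
time: 18.32
tool_pos: [0.5865, -0.0271, 0.1594]
tool_rot: [3.141, -0.0, 3.141]
contact_force: [-1.8, 0.5, -1.8]
opening: 0.0006
grip_force: 1.1
```

Request:
move_arm:
  motion:
    - [-0.01,0,0,0,0,0]
    - [-0.01,0,0,0,0,0]

```text
time: 18.58
tool_pos: [0.5876, -0.0271, 0.1594]
tool_rot: [3.142, 0.0, 3.14]
contact_force: [-2.0, -0.0, -1.0]
opening: 0.0003
grip_force: 1.0
```

Request:
move_arm:
  motion:
    - [-0.01,0,0,0,0,0]
    - [-0.01,0,0,0,0,0]

```text
time: 18.82
tool_pos: [0.5884, -0.0271, 0.1593]
tool_rot: [3.141, -0.0, 3.141]
contact_force: [-3.8, 0.3, -2.6]
opening: 0.0005
grip_force: 1.4
```

Request:
move_arm:
  motion:
    - [-0.01,0,0,0,0,0]
    - [-0.01,0,0,0,0,0]

```text
time: 19.08
tool_pos: [0.5888, -0.0271, 0.1592]
tool_rot: [3.141, -0.002, 3.141]
contact_force: [-4.7, 0.1, -1.4]
opening: 0.0002
grip_force: 2.6
```

The force is now rising and the motion has stalled, so this is the stop. One small confirming nudge, then I'll retreat and check.

Request:
move_arm:
  motion:
    - [-0.015,0,0,0,0,0]
    - [-0.015,0,0,0,0,0]

```text
time: 19.32
tool_pos: [0.5892, -0.0271, 0.1591]
tool_rot: [3.141, -0.004, 3.141]
contact_force: [-8.7, -0.2, 0.0]
opening: 0.0008
grip_force: 4.4
```

Request:
move_arm:
  motion:
    - [0.3,0,0,0,0,0]
    - [0.5,0,-0.4,0,0,0]
    - [0.6,0,-1,0,0,0]
    - [1,0,-1,0,0,0]
    - [1,0,-1,0,0,0]

```text
time: 19.95
tool_pos: [0.4905, -0.027, 0.2612]
tool_rot: [-3.141, 0.004, 3.14]
contact_force: [0.9, -0.2, 0.5]
opening: 0.0003
grip_force: 0.0
```

```bash
python3 -c "
from h import *
bar()
im=cv2.cvtColor(np.load('s.npz')['im'],cv2.COLOR_RGB2BGR)[150:270,200:310];cv2.imwrite('pics/s5.png',cv2.resize(im,None,fx=5,fy=5,interpolation=3))
"
```

```text
bar 53 [0.612 0.029 0.226] [0.606 0.019 0.208] [0.625 0.046 0.23 ]
[262. 206.] 64 [ 0.609 -0.028  0.203] r 0.093 deg 18.2
[222. 217.] 58 [ 0.509 -0.026  0.169] r 0.089 deg -52.6
[252. 231.] 129 [ 0.581 -0.031  0.121] r 0.006 deg 13.2
[286. 230.] 54 [ 0.671 -0.029  0.117] r 0.092 deg 88.8
[224. 245.] 48 [ 0.508 -0.027  0.065] r 0.088 deg -125.0
[261. 252.] 43 [ 0.611 -0.028  0.032] r 0.089 deg 159.8
```

View pics/s5.png

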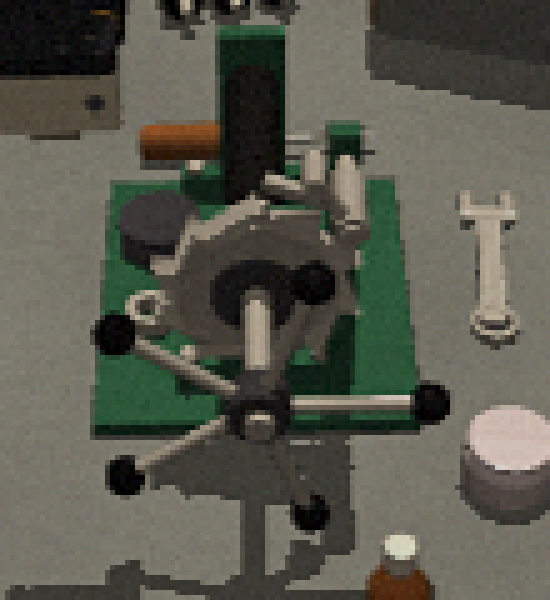

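The knob now leans 18° away, at crop (315,283), which is exactly one notch. The bar is back at its start position (0.612), so the pawl is home. The wheel stopped hard, and nothing else moved. I'm handing in.

```bash
python3 -c "
from cell import robot
print(robot.hand_in())"
```

```text
the job is handed in; nothing more can be done
None
```

The wheel is back one notch (the knob went from about 18° towards the robot to 18° away), the pawl is down in that notch with its bar back at its starting position, and the job was handed in at about 20 s; no verdict came back.

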